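# Angle a batten past a post into its bay

## Task

Push the timber batten along the table into the three-sided plywood bay, angling it past the steel post that stands in the way (push one end in behind the post, then the other end past the cheek), until it lies flush along the back board between the two cheeks. Only push it with the fingertips or the outside of the fingers: never grasp it, lift it or tip it up, and leave the loose things standing around where they are.

Things in the scene. Friction and masses are not known exactly. Their poses are not given: they have to be found in the camera images.
- batten_center (a point): centre (half-way up, 11 mm above the table) of the loose pale timber batten, 230 x 34 x 22 mm (long, wide, high), about 0.25 kg (mass and friction vary), lying flat. Its x axis runs along its length and points to its left end seen from the robot, y across it towards the robot, z up. It slides on the table with dry friction and starts in front of the bay, to the right of the post
- bay: fixed open-topped three-sided bay of plywood on the table, without a floor, open towards the robot. Origin: on the table, in the middle of the inner face of its back board; x points from the mouth into the back board, y to the left along the back board, z up. Back board and cheeks are 12 mm thick and 45 mm high; the two cheeks have their inner faces at y = +145 mm and -145 mm and reach from x = 0 to x = -60 mm
- post: fixed upright round steel post, 24 mm diameter, 60 mm high, standing in front of the bay's mouth somewhat left of its middle (about 80 mm in front of the back board), so that the gap to the right cheek is shorter than the batten. Origin: centre of its foot on the table, z up
- ball_bearing: steel ball bearing, ring 52 mm across, 15 mm high, lying flat on the table outside the bay, left of the post; bystander. Origin: centre of its underside
- machine_bolt: brass-coloured bolt standing on its head, 27 mm across, 70 mm high, outside the right cheek of the bay; bystander. Origin: centre of its underside
- tape_measure: yellow tape measure, 66 x 85 x 37 mm, lying on the table left of the batten; bystander. Origin: centre of its underside
- nut_30: rusty hexagon nut, 34 mm across, 24 mm high, on the table to the right of the bay; bystander. Origin: centre of its underside
- batten: the same batten; origin: centre of its underside, axes as for its centre

How it is judged:
At the end, for the whole second after the job is handed in: The batten lies flat and at rest on the table inside the bay, between the cheeks: its long side within 8 mm of the back board at its middle and parallel to it within 0.06 rad; no bystander has moved more than 25 mm (x of batten_center in the frame of bay between -0.025 and -0.008 m and y of batten_center in the frame of bay between -0.034 and 0.034 m and angle between the x axis of batten_center and the y axis of bay, either way round below 0.06 rad and angle between batten_center's own z axis and vertical below 0.08 rad and height (world z) of batten_center below 0.018 m and linear speed of batten below 0.01 m/s and not (distance of ball_bearing from where it was at the start of the episode above 0.025 m) and not (distance of machine_bolt from where it was at the start of the episode above 0.025 m) and not (distance of tape_measure from where it was at the start of the episode above 0.025 m) and not (distance of nut_30 from where it was at the start of the episode above 0.025 m)); the robot touches nothing.
It fails at once if the batten is lifted (its centre rises more than 12 mm) (height (world z) of batten_center above 0.023 m).
It fails at once if the batten is tipped by more than 0.3 rad (angle between batten_center's own z axis and vertical above 0.3 rad).
It fails at once if a bystander (bearing, bolt, tape measure or nut) is moved more than 25 mm (distance of any of ball_bearing, machine_bolt, tape_measure, nut_30 from where it was at the start of the episode above 0.025 m).
It also fails if it takes over 67 s, if anything falls off the work surface, if the arm or the gripper's body presses on something with over 40 N, if the wrist force passes 120 N, or if a joint passes its speed limit or range.

## Robot

A 7-joint arm with a two-finger parallel gripper is mounted at the origin on a cart in front of the work surface, level with it; the furniture and walls round the work are solid. World frame = base frame: x ahead of the robot, y to its left, z up, the work surface at z = 0. Lengths are in m, angles in rad, forces in N, time in s.
With the tool pointing down it reaches from about 0.425 to 0.875 m from the base axis. Payload 4.7 kg.
Tool frame: the origin (TCP) lies at the very end of the fingers, on their centre line; the grasp point (between the pads) lies 19 mm behind it; z points along the fingers, y is the line along which they close (so a half turn about z gives the same grasp; the last joint's range is limited). The gripper opens to 85 mm and grips with 20 to 120 N. Pads are 22 mm wide; open, the fingers measure 114 mm over their backs; the gripper's body (76 mm by 85 mm) begins 54 mm behind the grasp point. The pads swing forward as they close: fully open they stand 13 mm farther back than shut.
Start: joints at [-1.217, 0.321, -0.07, 1.45, 0.023, 1.371, -0.057], TCP at [0.217, 0.613, 0.231] pointing down, gripper open.
Joint ranges: [-2.86, 2.86], [-0.3, 2.09], [-1.38, 1.24], [0.06, 2.45], [-1.56, 4.7], [0.09, 2.05], [-2.69, 2.69]. Speed limits (rad/s): [2.57, 2.57, 3.14, 3.14, 3.14, 3.14, 3.14].

## Interface

Orientations are given as a rotation vector (axis times angle).
In Python, from cell import ctrl, optics gives the robot as it stands.
- The arm moves only by the tool play_rows, never from a script. Its argument "motion" is a list of rows, each a list of 7 numbers: the gripper's target within -1 to 1 (fully open at 1, half-way at 0, shut at -1), then the shift along the tool's x, y, z in cm, then the turn, a rotation vector about the tool's x, y, z in degrees. In form: [[claw, tx, ty, tz, wx, wy, wz], ...]. A call has 1 to 10 rows; each row shifts and turns the commanded pose from where the row before left it, along the tool's axes as they then stand; what a row does not reach is not made up. A row lasts 1/8 s, in which the tool goes at most 62.5 mm and 10.7 degrees, less where a joint would pass 70% of its speed; a pose out of reach is approached as far as the arm can. A call is refused whole if a number of a shift passes 6.25 or a number of a turn 10.7, either way. A call with a gripper value outside its range is refused whole. The fingers move at their own pace and stop on an object; "squeeze" is the grip in N (left out, the last holds). Time passes only in rows, so rows that do not move let the fingers close. It gives the time, the measured TCP pose, the force, the opening and the grip force at its end, in the units of the state.
- ctrl.observe(): the state, without advancing time (a new reading comes with each control period).
- optics.grab_frame(name): name is "scene" or "top"; returns a dict with "color" (400x640x3 uint8, red, green, blue), "range_z" (400x640 float32, m along the optical axis (not along the pixel's ray), 0 where there is no reading), "fx", "fy", "cx", "cy" (pixels), "rvec" (rotation vector, rad) and "tvec" (3), from world to camera coordinates, as OpenCV has them. Camera axes: x right, y down, z forward; pixel columns grow to the right and rows downward; lengths in m; the calibration is good to about 2 mm. A picture is of the moment at which its call begins.
- ctrl.sign_off(): hands the job in; it is judged then, once.
The state is a dict: "time": time; "qpos": joint angles; "dq": joint speeds; "tau": joint torques, N m; "tcp_pos": TCP position; "orientation": TCP orientation; "wrist_force": force on the tool from outside, world axes, zero at the start; "torque": the same for the moment, N m; "finger_gap": finger opening in m; "grip_force": force on a finger pad.
Only numpy, scipy, OpenCV 4.12 (cv2) and the standard library are available. Lean on these libraries where they do the work, as an engineer would, in place of code of your own. Each camera call takes 0.05 s, during which the arm holds its last target. There are 200 camera calls.

## Working session

There is one attempt and no reset: what is moved stays moved. The work goes in short steps, Python scripts to look and compute and a tool call to move; the robot and the scene stay as the last step left them, time stands still between calls to the robot, and variables do not carry over. Pictures are saved under pics/ and viewed, at most 10 in all, crops included, and the job is handed in when it is done.

Besides the shell and the picture viewer there is one more tool, called after ">>>" by a JSON object that holds its "name" and its "arguments". play_rows: Moves the arm, as the interface text tells. Its arguments: {"type":"object","properties":{"motion":{"type":"array","items":{"type":"array","items":{"type":"number"}}},"squeeze":{"type":"number"}},"required":["motion"]}

```bash
mkdir -p pics; ls; cat > h.py <<'E'
import numpy as np, cv2
from cell import ctrl, optics
def grab(n): return optics.grab_frame(n)
def save(f,name): cv2.imwrite('pics/'+name, f['color'][:,:,::-1])
def cloud(f):
    R=cv2.Rodrigues(np.array(f['rvec'],float))[0]; t=np.array(f['tvec'],float).ravel()
    v,u=np.mgrid[:400,:640]; z=f['range_z'].astype(float)
    P=np.stack([(u-f['cx'])/f['fx']*z,(v-f['cy'])/f['fy']*z,z],-1)
    W=(P-t)@R; W[z==0]=np.nan
    return W
def ray(f,u,v,h):
    R=cv2.Rodrigues(np.array(f['rvec'],float))[0]; t=np.array(f['tvec'],float).ravel()
    d=R.T@np.array([(u-f['cx'])/f['fx'],(v-f['cy'])/f['fy'],1]); c=-R.T@t
    return c+d*(h-c[2])/d[2]
E
python3 - <<'E'
from h import *
s=ctrl.observe(); print(s)
for n in('top','scene'):
    f=grab(n); save(f,n+'0.png'); np.save(n+'0.npy',cloud(f)); print(n,f['fx'],f['cx'],f['rvec'],f['tvec'])
E
```

```text
pics
{'time': 0.0, 'qpos': array([-1.21690878,  0.32187186, -0.07007063,  1.45168451,  0.02261087,
        1.37083556, -0.05689096]), 'dq': array([-4.22535367e-04, -3.46131533e-05, -1.36539770e-03,  2.41963764e-04,
       -3.28234038e-04,  1.85139253e-04,  4.60282213e-04]), 'tau': array([-4.38350276e-05, -4.93593335e+01, -3.82468952e-01, -3.14326179e+01,
        1.28724371e-02,  1.16635588e-02,  1.78983015e-05]), 'tcp_pos': array([0.21651002, 0.61229061, 0.23018692]), 'orientation': array([-0.53109038, -3.09614585,  0.00314093]), 'wrist_force': array([0.5906624 , 0.17116647, 0.32048657]), 'torque': array([-0.04930909, -0.00469084,  0.05980551]), 'grip_force': 0.0, 'finger_gap': 0.08503488111906744}
top 398.11058641285314 313.90926084377713 [ 2.17133255 -2.17586419  0.06574042] [-0.18459464  0.57984686  0.93500679]
scene 443.481463056305 324.0811380833276 [ 1.94242407 -0.80602194  0.50542043] [-0.55627236  0.16193454  0.73603913]
```

View pics/top0.png

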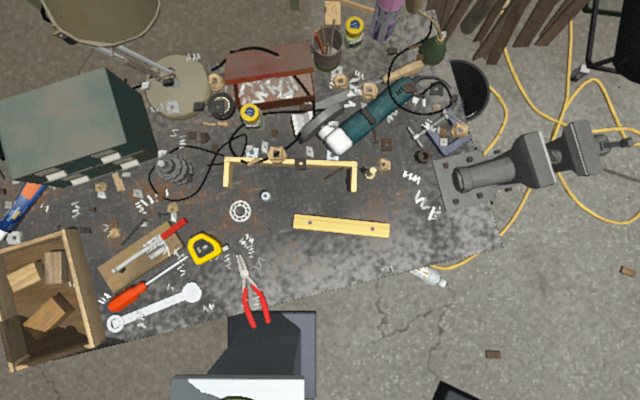

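View pics/scene0.png

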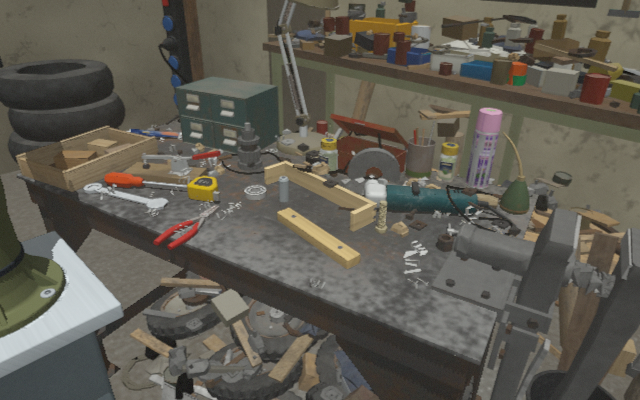

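The top view shows the batten at px (293–390, 215–236), the bay with its back board along row ~161 between columns 225 and 357, and the post at (265,196). The bearing is at (240,210), the bolt at (370,173), and the tape measure at (205,248). The scene view agrees.

```bash
python3 - <<'E'
from h import *
f=grab('top'); W=cloud(f); col=f['color']
hsv=cv2.cvtColor(col,cv2.COLOR_RGB2HSV)
np.set_printoptions(precision=4,suppress=True)
# batten
def comp(mask,seed):
    n,l=cv2.connectedComponents(mask.astype(np.uint8)); return l==l[seed[1],seed[0]]
print('hsv',hsv[225,345],hsv[161,300],hsv[175,354])
m=(hsv[...,0]>8)&(hsv[...,0]<32)&(hsv[...,1]>70)&(hsv[...,2]>110)
b=np.zeros_like(m); b[205:245,285:400]=m[205:245,285:400]
c=max(cv2.findContours(b.astype(np.uint8),0,2)[0],key=cv2.contourArea)
r=cv2.minAreaRect(c); box=cv2.boxPoints(r)
print('batten px',r); P=np.array([ray(f,u,v,.022) for u,v in box]); print(P,P.mean(0)); print([np.linalg.norm(P[i]-P[i-1]) for i in range(4)])
print('batten z',np.nanmedian(W[b][:,2]))
# bay top
for n,(r0,r1,c0,c1) in dict(bay=(150,195,215,365)).items():
    s=W[r0:r1,c0:c1]; k=(s[...,2]>.036)&(s[...,2]<.054)
    q=s[k]; print(n,len(q),q.min(0),q.max(0))
print('rows pixel mask bay')
for u in (240,258,290,310,330,345):
    rr=[v for v in range(150,200) if .035<W[v,u,2]<.055 ]
    print(u,rr,[ray(f,u,max(rr)+.5,.045)] if rr else '')
for v in (172,178,184):
    k=[u for u in range(215,366) if .033<W[v,u,2]<.056]; print(v,k)
k=W[180:205,255:275]; kk=k[...,2]>.05; print('post',kk.sum(),k[kk].mean(0) if kk.any() else '')
for nm,(u,v,h) in dict(bearing=(240,210,.015),bolt=(370,173,.07),tape=(205,248,.037),post=(265.5,196,.06),cart=(270,312,0),pliers=(242,258,.01),hand=(422,157,.024)).items(): print(nm,ray(f,u,v,h),W[int(v),int(u)])
im=cv2.resize(col[140:265,180:440],None,fx=3,fy=3,interpolation=cv2.INTER_CUBIC); cv2.imwrite('pics/c1.png',im[:,:,::-1])
E
```

```text
hsv [ 24 112 248] [18 51 90] [ 26  73 255]
batten px ((341.09783935546875, 225.5096893310547), (97.2060546875, 15.222232818603516), 5.640549182891846)
[[ 0.5068 -0.1334  0.022 ]
 [ 0.5429 -0.1369  0.022 ]
 [ 0.5197 -0.3673  0.022 ]
 [ 0.4839 -0.3632  0.022 ]] [ 0.5133 -0.2502  0.022 ]
[np.float64(0.23093272299603007), np.float64(0.036313508424027294), np.float64(0.23159618497094878), np.float64(0.0360992655124668)]
batten z 0.022622775146478518
bay 1070 [ 0.5868 -0.2854  0.036 ] [0.6925 0.0293 0.0539]
rows pixel mask bay
240 [157, 158, 159, 160, 161] [array([ 0.6645, -0.0115,  0.045 ])]
258 [157, 161, 162] [array([ 0.6619, -0.0542,  0.045 ])]
290 [159, 160, 161, 162, 163] [array([ 0.6592, -0.1299,  0.045 ])]
310 [150, 151, 152, 153, 154, 155, 156, 159, 160, 161, 162, 163, 164] [array([ 0.6566, -0.1771,  0.045 ])]
330 [160, 161, 162, 163, 164, 165] [array([ 0.654 , -0.2242,  0.045 ])]
345 [161, 162, 163, 164, 165, 166] [array([ 0.6515, -0.2594,  0.045 ])]
172 [223, 224, 225, 226, 227, 228, 351, 352, 353, 354, 355]
178 [223, 224, 225, 226, 227, 228, 351, 352, 353, 354, 355]
184 [223, 224, 225, 226, 227, 228, 351, 352, 353, 354, 355]
post 80 [ 0.5826 -0.0737  0.0593]
bearing [ 0.5511 -0.0069  0.015 ] [ 0.5518 -0.0041  0.0012]
bolt [ 0.6324 -0.3148  0.07  ] [ 0.634  -0.3162  0.0584]
tape [0.461  0.0699 0.037 ] [0.4609 0.0704 0.0352]
post [ 0.5812 -0.0747  0.06  ] [ 0.5812 -0.0735  0.0595]
cart [ 0.3062 -0.0794  0.    ] [ 0.1696  0.0047 -0.668 ]
pliers [ 0.4357 -0.0122  0.01  ] [ 0.4358 -0.0124  0.0107]
hand [ 0.6771 -0.4456  0.024 ] [ 0.681  -0.4511  0.0023]
```

View pics/c1.png

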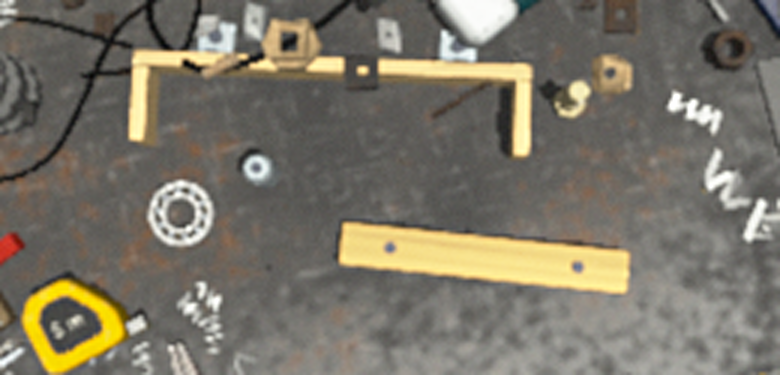

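>>> {"name": "play_rows", "arguments": {"motion": [[-1,-4.0,-3.1,0,0,0,0],[-1,-4.0,-3.1,0,0,0,0],[-1,-4.0,-3.1,0,0,0,0],[-1,-4.0,-3.1,0,0,0,0],[-1,-4.0,-3.1,0,0,0,0],[-1,-4.0,-3.1,0,0,0,0],[-1,-4.0,-3.1,0,0,0,0],[-1,-4.0,-3.1,0,0,0,0],[-1,-4.0,-3.1,0,0,0,0],[-1,-4.0,-3.1,0,0,0,0]]}}

```text
time: 1.4
tcp_pos: [0.491, 0.1858, 0.2313]
orientation: [0.531, 3.096, 0.0]
wrist_force: [0.6, -0.1, -0.6]
finger_gap: -0.0001
grip_force: 0.0
```

>>> {"name": "play_rows", "arguments": {"motion": [[-1,0,0,0,0,0,10.4],[-1,0,0,0,0,0,10.4],[-1,0,0,0,0,0,10.4],[-1,0,0,0,0,0,10.4],[-1,0,0,0,0,0,10.4],[-1,0,0,0,0,0,10.4],[-1,0,0,0,0,0,10.4],[-1,0,0,0,0,0,10.4]]}}

```text
time: 2.4
tcp_pos: [0.4903, 0.1871, 0.2311]
orientation: [-2.459, -1.955, 0.001]
wrist_force: [1.0, 0.4, -0.4]
finger_gap: 0.0
grip_force: 0.0
```

>>> {"name": "play_rows", "arguments": {"motion": [[-1,0,0,0,0,0,10.4],[-1,0,0,0,0,0,10.4],[-1,0,0,0,0,0,10.4],[-1,0,0,0,0,0,10.4],[-1,0,0,0,0,0,10.4],[-1,0,0,0,0,0,10.4],[-1,0,0,0,0,0,10.4],[-1,0,0,0,0,0,10.4]]}}

```text
time: 3.4
tcp_pos: [0.4902, 0.1872, 0.231]
orientation: [3.137, -0.17, -0.001]
wrist_force: [0.2, 0.1, 0.5]
finger_gap: -0.0004
grip_force: 0.0
```

```bash
cat >> h.py <<'E'
from scipy.spatial.transform import Rotation as Ro
np.set_printoptions(precision=4,suppress=True)
BO=np.array([.6583,-.130]); BY=-.0524
bx=np.array([np.cos(BY),np.sin(BY)]); by=np.array([-bx[1],bx[0]])
def tobay(p): d=np.asarray(p)[:2]-BO; return np.array([d@bx,d@by])
def fromT(p): return BO+p[0]*bx+p[1]*by
def tool():
    s=ctrl.observe(); R=Ro.from_rotvec(s['orientation']).as_matrix()
    print('t',round(s['time'],2),'tcp',s['tcp_pos'],'bay',tobay(s['tcp_pos']),'xyaw deg rel bay',np.degrees(np.arctan2(R[1,0],R[0,0])-BY).round(2),'tilt',R[:,2],'F',s['wrist_force'],'gap',round(s['finger_gap'],4),'q',s['qpos'])
    return s,R
def togo(p,z,ang):  # bay XY, world z, tool-x angle in bay (deg): print cm in tool axes and turn about tool z
    s,R=tool(); d=np.append(fromT(p),z)-s['tcp_pos']; 
    print('shift cm',(R.T@d*100).round(2),'turn z',-(ang-np.degrees(np.arctan2(R[1,0],R[0,0])-BY)).__round__(2))
E
python3 - <<'E'
from h import *
togo((-.145,-.29),.10,-2.8)
E
```

```text
t 3.4 tcp [0.4902 0.1872 0.231 ] bay [-0.1845  0.3079] xyaw deg rel bay -3.2 tilt [-0.0005 -0.0002 -1.    ] F [0.2095 0.0706 0.4779] gap -0.0004 q [-0.7691  0.0495  0.3678  1.7727 -0.0183  1.3234 -2.0764]
shift cm [ 7.29 59.48 13.12] turn z -0.4
```

>>> {"name": "play_rows", "arguments": {"motion": [[-1,0.7,5.95,0,0,0,0],[-1,0.7,5.95,0,0,0,0],[-1,0.7,5.95,0,0,0,0],[-1,0.7,5.95,0,0,0,0],[-1,0.7,5.95,0,0,0,0],[-1,0.7,5.95,0,0,0,0],[-1,0.7,5.95,0,0,0,0],[-1,0.7,5.95,0,0,0,0],[-1,0.8,5.95,0,0,0,0],[-1,0.8,5.95,0,0,0,0]]}}

```text
time: 4.65
tcp_pos: [0.5016, -0.4133, 0.231]
orientation: [-3.137, 0.159, -0.0]
wrist_force: [0.9, -0.6, 0.8]
finger_gap: 0.0001
grip_force: 0.0
```

```bash
python3 - <<'E'
from h import *
togo((-.145,-.29),.010,-2.8)
E
```

```text
t 4.65 tcp [ 0.5016 -0.4133  0.231 ] bay [-0.1416 -0.2911] xyaw deg rel bay -2.79 tilt [ 0.0002  0.0004 -1.    ] F [ 0.8647 -0.611   0.7866] gap 0.0001 q [ 0.0062  0.4134  0.8613  1.4781 -0.3152  1.3943 -0.7909]
shift cm [-0.35 -0.09 22.1 ] turn z 0.01
```

>>> {"name": "play_rows", "arguments": {"motion": [[-1,-0.3,0,5.5,0,0,0],[-1,0,0,5.5,0,0,0],[-1,0,0,5,0,0,0],[-1,0,0,3,0,0,0],[-1,0,0,2,0,0,0],[-1,0,0,1.1,0,0,0],[-1,0,-1,0,0,0,0],[-1,0,-0.7,0,0,0,0],[-1,0,-0.7,0,0,0,0],[-1,0,-0.7,0,0,0,0]]}}

```text
time: 5.9
tcp_pos: [0.502, -0.3803, 0.011]
orientation: [3.137, -0.16, 0.002]
wrist_force: [-0.2, -0.2, -0.3]
finger_gap: -0.0003
grip_force: 0.0
```

>>> {"name": "play_rows", "arguments": {"motion": [[-1,0,-0.7,0,0,0,0],[-1,0,-0.7,0,0,0,0],[-1,0,-0.7,0,0,0,0],[-1,0,-0.7,0,0,0,0],[-1,0,-0.7,0,0,0,0],[-1,0,-0.7,0,0,0,0],[-1,0,0,0,0,0,0]]}}

```text
time: 6.78
tcp_pos: [0.5061, -0.3376, 0.0101]
orientation: [-3.136, 0.159, 0.0]
wrist_force: [-0.0, -0.2, 0.8]
finger_gap: -0.0
grip_force: 0.2
```

```bash
cat >> h.py <<'E'
def batten():
    f=grab('top'); W=cloud(f); hsv=cv2.cvtColor(f['color'],cv2.COLOR_RGB2HSV)
    m=(hsv[...,0]>8)&(hsv[...,0]<32)&(hsv[...,1]>60)&(hsv[...,2]>90)&(W[...,2]>.012)&(W[...,2]<.031)
    b=np.zeros_like(m); b[140:262,228:420]=m[140:262,228:420]
    b=cv2.morphologyEx(b.astype(np.uint8),cv2.MORPH_OPEN,np.ones((4,4)))
    c=np.vstack([q for q in cv2.findContours(b,0,2)[0] if cv2.contourArea(q)>60])
    P=np.array([ray(f,u,v,.022)[:2] for u,v in cv2.boxPoints(cv2.minAreaRect(c))])
    Q=np.array([tobay(p) for p in P]); ctr=Q.mean(0)
    e=[Q[1]-Q[0],Q[2]-Q[1]]; e.sort(key=np.linalg.norm); l=e[1]; l=l if l[1]>0 else -l
    a=np.arctan2(l[0],l[1]); u=np.array([np.sin(a),np.cos(a)]); w=np.array([np.cos(a),-np.sin(a)])
    print('batten ctr',ctr,'a',round(a,3),'size',[np.linalg.norm(i).round(4) for i in e],'Lend',ctr+.115*u,'Rend',ctr-.115*u,'farL',ctr+.115*u+.017*w)
    return f,ctr,a,u,w
E
python3 - <<'E'
from h import *
tool(); batten()
E
```

```text
t 6.78 tcp [ 0.5061 -0.3376  0.0101] bay [-0.1411 -0.2153] xyaw deg rel bay -2.8 tilt [-0.0001  0.0016 -1.    ] F [-0.033  -0.2006  0.8168] gap -0.0 q [-0.0607  0.5382  0.761   1.7983 -0.4401  0.9834 -0.7915]
batten ctr [-0.1375 -0.0685] a 0.049 size [np.float64(0.0337), np.float64(0.1888)] Lend [-0.1318  0.0463] Rend [-0.1431 -0.1834] farL [-0.1149  0.0455]
```

>>> {"name": "play_rows", "arguments": {"motion": [[-1,0,1.5,0,0,0,0],[-1,0,0.5,-5,0,0,0],[0,-1.5,-6,-3,0,0,0],[0,-1.5,-5,0,0,0,0],[0,-1.5,-5,0,0,0,0],[0,0,-4.8,0,0,0,0],[0,0,0,0,0,0,0]]}}

```text
time: 7.7
tcp_pos: [0.4814, -0.1489, 0.0873]
orientation: [-3.135, 0.15, 0.001]
wrist_force: [-0.0, -1.0, 0.1]
finger_gap: 0.0428
grip_force: 0.0
```

```bash
python3 - <<'E'
from h import *
togo((-.186,-.027),.005,-2.8)
E
```

```text
t 7.7 tcp [ 0.4814 -0.1489  0.0873] bay [-0.1756 -0.0281] xyaw deg rel bay -2.49 tilt [-0.0005  0.0028 -1.    ] F [-0.0102 -1.0439  0.0636] gap 0.0428 q [-0.5238  0.1741  0.8415  2.0005 -0.1541  1.0311 -1.2767]
shift cm [-1.03 -0.04  8.23] turn z 0.31
```

>>> {"name": "play_rows", "arguments": {"motion": [[0,-1.0,0,0,0,0,0.3],[0,0,0,4,0,0,0],[0,0,0,3,0,0,0],[0,0,0,1.2,0,0,0],[0,0.7,0,0,0,0,0],[0,0.7,0,0,0,0,0],[0,0.7,0,0,0,0,0],[0,0.2,0,0,0,0,0]]}}

```text
time: 8.7
tcp_pos: [0.4946, -0.1545, 0.0062]
orientation: [-3.137, 0.168, -0.001]
wrist_force: [-1.7, -0.5, 1.3]
finger_gap: 0.0428
grip_force: 1.1
```

>>> {"name": "play_rows", "arguments": {"motion": [[0,0.63,-0.15,0,0,0,3],[0,0.63,-0.15,0,0,0,3],[0,0.63,-0.15,0,0,0,3],[0,0.63,-0.15,0,0,0,3],[0,0.63,-0.15,0,0,0,3]]}}

```text
time: 9.32
tcp_pos: [0.526, -0.1534, 0.0057]
orientation: [-3.087, 0.579, 0.002]
wrist_force: [-1.6, 1.1, 1.0]
finger_gap: 0.0433
grip_force: 0.9
```

```bash
python3 - <<'E'
from h import *
tool(); f=batten()[0]
g=grab('scene'); im=np.vstack([cv2.resize(f['color'][140:265,200:440],(640,333)),cv2.resize(g['color'][150:280,220:440],(440,260))if 0 else cv2.resize(g['color'][150:270,200:440],(640,320))])[:600]
cv2.imwrite('pics/d1.png',cv2.resize(im,(550,560))[:,:,::-1])
E
```

```text
t 9.32 tcp [ 0.526  -0.1534  0.0057] bay [-0.1309 -0.0303] xyaw deg rel bay -18.23 tilt [-0.0009  0.0008 -1.    ] F [-1.5667  1.104   1.0386] gap 0.0433 q [-0.4534  0.4342  0.8125  1.9534 -0.3947  0.9197 -1.3833]
batten ctr [-0.1376 -0.1445] a 0.306 size [np.float64(0.0341), np.float64(0.1171)] Lend [-0.1029 -0.0349] Rend [-0.1722 -0.2542] farL [-0.0867 -0.04  ]
```

View pics/d1.png

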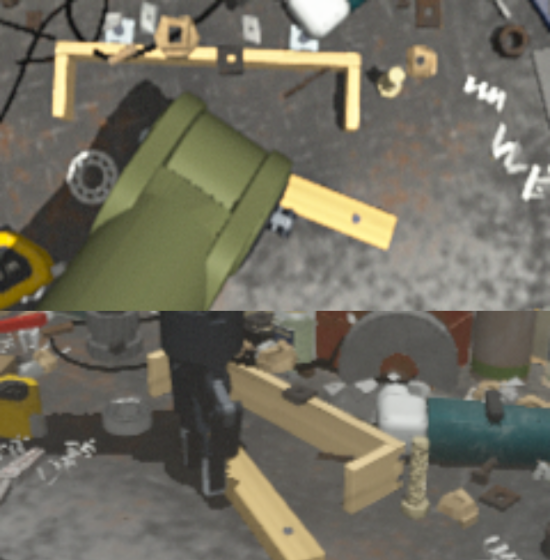

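>>> {"name": "play_rows", "arguments": {"motion": [[0,-2,0,0,0,0,0],[0,0,0,-5,0,0,0],[-1,0,0,-5,0,0,0],[-1,1.5,4,0,0,0,0],[-1,3.0,4,0,0,0,0],[-1,3.0,4,0,0,0,0],[-1,3,3,0,0,0,0],[-1,0,0,0,0,0,0]]}}

```text
time: 10.42
tcp_pos: [0.5505, -0.3285, 0.1056]
orientation: [3.084, -0.582, 0.0]
wrist_force: [-0.8, 0.1, 0.5]
finger_gap: 0.0001
grip_force: 0.0
```

```bash
python3 - <<'E'
from h import *
togo((-.092,-.199),.010,-17.5); batten()
E
```

```text
t 10.43 tcp [ 0.5505 -0.3285  0.1056] bay [-0.0972 -0.2039] xyaw deg rel bay -18.38 tilt [-0.0004 -0.0033 -1.    ] F [-0.7982  0.085   0.5015] gap 0.0001 q [-0.177   0.5167  0.8874  1.6497 -0.4241  1.1794 -1.133 ]
shift cm [ 0.33 -0.66  9.56] turn z -0.88
batten ctr [-0.1094 -0.0584] a 0.313 size [np.float64(0.0341), np.float64(0.1587)] Lend [-0.0739  0.0511] Rend [-0.1448 -0.1678] farL [-0.0578  0.0458]
```

>>> {"name": "play_rows", "arguments": {"motion": [[-1,0.3,-0.6,4,0,0,0],[-1,0,0,4,0,0,0],[-1,0,0,1.6,0,0,0],[-1,-1,0,0,0,0,0],[-1,-0.8,0,0,0,0,0],[-1,-0.7,0,0,0,0,0],[-1,-0.7,0,0,0,0,0]]}}

```text
time: 11.35
tcp_pos: [0.5266, -0.3084, 0.0106]
orientation: [-3.088, 0.577, -0.003]
wrist_force: [1.5, -1.1, 0.3]
finger_gap: 0.0001
grip_force: 0.8
```

>>> {"name": "play_rows", "arguments": {"motion": [[-1,-0.76,0.15,0,0,0,3],[-1,-0.76,0.15,0,0,0,3],[-1,-0.76,0.15,0,0,0,3],[-1,-0.76,0.15,0,0,0,3],[-1,-0.76,0.15,0,0,0,3],[-1,-0.76,0.15,0,0,0,3],[-1,-0.76,0.15,0,0,0,3],[-1,0,0,0,0,0,0]]}}

```text
time: 12.35
tcp_pos: [0.4754, -0.2905, 0.01]
orientation: [-2.931, 1.129, -0.001]
wrist_force: [-0.0, 0.2, -1.2]
finger_gap: -0.0001
grip_force: 0.0
```

```bash
cat >> h.py <<'E'
def bl(): # batten from left end visible / right end visible
    f,c,a,u,w=batten()
    return f
E
python3 - <<'E'
from h import *
tool(); batten()
E
```

```text
t 12.35 tcp [ 0.4754 -0.2905  0.01  ] bay [-0.1743 -0.1699] xyaw deg rel bay -39.14 tilt [ 0.0008  0.0003 -1.    ] F [-0.0323  0.1878 -1.2189] gap -0.0001 q [-0.2905  0.5069  0.9588  1.933  -0.5061  0.9633 -1.3964]
batten ctr [-0.1223 -0.0627] a 0.683 size [np.float64(0.0341), np.float64(0.1774)] Lend [-0.0498  0.0265] Rend [-0.1949 -0.1519] farL [-0.0366  0.0158]
```

>>> {"name": "play_rows", "arguments": {"motion": [[-1,1.5,0,0,0,0,0],[-1,0,0,-5,0,0,0],[-1,0,2.5,0,0,0,0],[-1,0,2.5,0,0,0,0],[-1,-2,0,0,0,0,0],[-1,-2,0,0,0,0,0],[-1,0,0,0,0,0,0]]}}

```text
time: 13.28
tcp_pos: [0.4234, -0.311, 0.0597]
orientation: [-2.931, 1.13, -0.0]
wrist_force: [-0.6, -0.4, -0.1]
finger_gap: -0.0002
grip_force: 0.0
```

```bash
python3 - <<'E'
from h import *
togo((-.2336,-.199),.010,-39.1)
E
```

```text
t 13.28 tcp [ 0.4234 -0.311   0.0597] bay [-0.2251 -0.1931] xyaw deg rel bay -39.15 tilt [ 0.0004  0.0006 -1.    ] F [-0.6472 -0.4003 -0.0722] gap -0.0002 q [-0.3408  0.3646  1.0739  1.9789 -0.3784  1.0162 -1.396 ]
shift cm [-0.28  1.    4.97] turn z -0.05
```

>>> {"name": "play_rows", "arguments": {"motion": [[-1,-0.3,1,2,0,0,0],[-1,0,0,2,0,0,0],[-1,0,0,1,0,0,0],[-1,0,-1,0,0,0,0],[-1,0,-0.8,0,0,0,0],[-1,0,-0.7,0,0,0,0],[-1,0,-0.7,0,0,0,0],[-1,0,-0.7,0,0,0,0],[-1,0,-0.7,0,0,0,0],[-1,0,-0.7,0,0,0,0]]}}

```text
time: 14.52
tcp_pos: [0.4502, -0.2771, 0.0098]
orientation: [2.931, -1.131, 0.0]
wrist_force: [-2.3, -1.7, 4.0]
finger_gap: -0.0003
grip_force: 1.7
```

>>> {"name": "play_rows", "arguments": {"motion": [[-1,0,-0.7,0,0,0,0],[-1,0,-0.7,0,0,0,0],[-1,0,0,0,0,0,0]]}}

```text
time: 14.9
tcp_pos: [0.4603, -0.2653, 0.0093]
orientation: [-2.931, 1.128, 0.0]
wrist_force: [0.6, 0.0, 0.1]
finger_gap: 0.0
grip_force: 0.0
```

```bash
python3 - <<'E'
from h import *
tool(); batten()
E
```

```text
t 14.9 tcp [ 0.4603 -0.2653  0.0093] bay [-0.1907 -0.1455] xyaw deg rel bay -39.08 tilt [ 0.0005  0.0013 -1.    ] F [0.6373 0.0256 0.0812] gap 0.0 q [-0.3611  0.4572  0.9855  1.9959 -0.4757  0.9377 -1.4359]
batten ctr [-0.0962 -0.0297] a 0.685 size [np.float64(0.0341), np.float64(0.1832)] Lend [-0.0234  0.0594] Rend [-0.1689 -0.1187] farL [-0.0102  0.0486]
```

>>> {"name": "play_rows", "arguments": {"motion": [[-1,0,-0.7,0,0,0,0],[-1,0,-0.7,0,0,0,0],[-1,0,-0.7,0,0,0,0],[-1,0,-0.5,0,0,0,0],[-1,0,0,0,0,0,0],[-1,0,2,0,0,0,0],[-1,-2.5,1.5,-3,0,0,0],[-1,-2.5,-3,0,0,0,0]]}}

```text
time: 15.95
tcp_pos: [0.434, -0.2222, 0.041]
orientation: [2.925, -1.144, 0.004]
wrist_force: [1.4, 0.6, -0.5]
finger_gap: 0.0004
grip_force: 0.0
```

```bash
python3 - <<'E'
from h import *
f,c,a,u,w=batten()
L=c+u*0 # print candidates
print(u,w); tool()
E
```

```text
batten ctr [-0.0941 -0.0272] a 0.684 size [np.float64(0.0343), np.float64(0.2283)] Lend [-0.0214  0.0619] Rend [-0.1667 -0.1164] farL [-0.0083  0.0512]
[0.6318 0.7751] [ 0.7751 -0.6318]
t 16.0 tcp [ 0.4353 -0.2136  0.0394] bay [-0.2184 -0.0952] xyaw deg rel bay -39.22 tilt [-0.0002  0.0054 -1.    ] F [ 0.3738  3.4175 -1.5978] gap 0.0005 q [-0.5818  0.2962  1.1048  2.0861 -0.3324  0.949  -1.6037]
```

```bash
python3 - <<'E'
from h import *
togo((-.1827,-.0647),.010,-39.2)
E
```

```text
t 16.0 tcp [ 0.4353 -0.2136  0.0394] bay [-0.2184 -0.0952] xyaw deg rel bay -39.22 tilt [-0.0002  0.0054 -1.    ] F [ 0.3738  3.4175 -1.5978] gap 0.0005 q [-0.5818  0.2962  1.1048  2.0861 -0.3324  0.949  -1.6037]
shift cm [ 0.85 -4.6   2.95] turn z -0.02
```

>>> {"name": "play_rows", "arguments": {"motion": [[-1,0,-2.5,0,0,0,0],[-1,0.8,-2.1,0,0,0,0],[-1,0,0,2.9,0,0,0],[-1,0.9,0,0,0,0,0],[-1,0.8,0,0,0,0,0],[-1,0.72,0.15,0,0,0,-3],[-1,0.72,0.15,0,0,0,-3],[-1,0.72,0.15,0,0,0,-3],[-1,0.72,0.15,0,0,0,-3],[-1,0.72,0.15,0,0,0,-3]]}}

```text
time: 17.25
tcp_pos: [0.5113, -0.2288, 0.0115]
orientation: [3.054, -0.737, 0.002]
wrist_force: [-0.7, -0.4, -1.0]
finger_gap: -0.0001
grip_force: 0.4
```

>>> {"name": "play_rows", "arguments": {"motion": [[-1,0,0,0,0,0,0],[-1,-2,0,0,0,0,0],[-1,-1.5,0,-3,0,0,0],[-1,0,3,0,0,0,0],[-1,0,3,0,0,0,0],[-1,0,0,0,0,0,0]]}}

```text
time: 18.0
tcp_pos: [0.4508, -0.2677, 0.0415]
orientation: [3.051, -0.747, 0.002]
wrist_force: [0.3, 0.3, -0.4]
finger_gap: 0.0001
grip_force: 0.0
```

```bash
python3 - <<'E'
from h import *
f,c,a,u,w=batten()
p=c-.15*u; print(p); togo(p,.010,-np.degrees(a))
E
```

```text
batten ctr [-0.0808 -0.0385] a 0.404 size [np.float64(0.0344), np.float64(0.2283)] Lend [-0.0356  0.0672] Rend [-0.1261 -0.1443] farL [-0.02    0.0605]
[-0.1398 -0.1764]
t 18.05 tcp [ 0.4518 -0.266   0.0412] bay [-0.1991 -0.1466] xyaw deg rel bay -24.37 tilt [ 0.0012 -0.0002 -1.    ] F [ 1.6501 -0.3114 -0.4497] gap 0.0001 q [-0.3731  0.364   0.9883  1.9943 -0.3688  0.9723 -1.2509]
shift cm [6.63 0.27 3.13] turn z -1.21
```

>>> {"name": "play_rows", "arguments": {"motion": [[-1,3.3,0.3,0,0,0,-1.2],[-1,3.3,0,0,0,0,0],[-1,0,0,3.1,0,0,0],[-1,0,-1,0,0,0,0],[-1,0,-0.8,0,0,0,0],[-1,0,-0.7,0,0,0,0],[-1,0,-0.7,0,0,0,0],[-1,0,-0.7,0,0,0,0],[-1,0,-0.7,0,0,0,0],[-1,0,-0.7,0,0,0,0]]}}

```text
time: 19.3
tcp_pos: [0.533, -0.2499, 0.0101]
orientation: [3.06, -0.707, 0.001]
wrist_force: [-1.5, -3.0, 2.0]
finger_gap: -0.0003
grip_force: 1.8
```

>>> {"name": "play_rows", "arguments": {"motion": [[-1,0,-0.7,0,0,0,0],[-1,0,-0.7,0,0,0,0],[-1,0,0,0,0,0,0],[-1,0,2,0,0,0,0],[-1,-2.5,0,-3,0,0,0],[-1,-3.5,0,0,0,0,0],[-1,0,0,0,0,0,0]]}}

```text
time: 20.18
tcp_pos: [0.4732, -0.228, 0.039]
orientation: [-3.058, 0.708, 0.004]
wrist_force: [0.3, -0.1, -0.8]
finger_gap: 0.0001
grip_force: 0.0
```

```bash
python3 - <<'E'
from h import *
f,c,a,u,w=batten()
p=c-.06*u-.05*w; print(p); togo(p,.005,-np.degrees(a))
E
```

```text
batten ctr [-0.0628  0.0041] a 0.407 size [np.float64(0.0344), np.float64(0.2293)] Lend [-0.0172  0.1097] Rend [-0.1084 -0.1015] farL [-0.0016  0.103 ]
[-0.1325 -0.0311]
t 20.23 tcp [ 0.475  -0.2285  0.0394] bay [-0.1779 -0.108 ] xyaw deg rel bay -23.04 tilt [ 0.0001  0.0019 -1.    ] F [ 0.3879 -0.7483  0.2115] gap -0.0 q [-0.4434  0.3737  0.9777  1.9871 -0.3769  0.9738 -1.3053]
shift cm [ 1.17 -8.84  3.45] turn z 0.31
```

>>> {"name": "play_rows", "arguments": {"motion": [[0,0,-4,-1,0,0,0],[0,1.1,-4.3,0,0,0,0],[0,0,0,0,0,0,0.3],[0,0,0,2.5,0,0,0],[0,0,0,1.9,0,0,0],[0,0.8,0,0,0,0,0],[0,0.7,0,0,0,0,0],[0,0.7,0,0,0,0,0]]}}

```text
time: 21.22
tcp_pos: [0.5431, -0.1693, 0.0064]
orientation: [3.059, -0.714, 0.002]
wrist_force: [-2.8, 1.2, 2.0]
finger_gap: 0.0428
grip_force: 1.3
```

>>> {"name": "play_rows", "arguments": {"motion": [[0,0.72,0.16,0,0,0,-3.3],[0,0.72,0.16,0,0,0,-3.3],[0,0.72,0.16,0,0,0,-3.3],[0,0.72,0.16,0,0,0,-3.3],[0,0.72,0.16,0,0,0,-3.3],[0,0.72,0.16,0,0,0,-3.3],[0,0,0,0,0,0,0]]}}

```text
time: 22.1
tcp_pos: [0.581, -0.1914, 0.0062]
orientation: [3.136, -0.178, 0.002]
wrist_force: [0.3, 0.5, 0.3]
finger_gap: 0.0427
grip_force: 0.0
```

```bash
python3 - <<'E'
from h import *
tool(); f,c,a,u,w=batten()
g=grab('scene'); im=np.vstack([cv2.resize(f['color'][140:265,200:440],(500,260)),cv2.resize(g['color'][150:270,200:440],(500,250))])
cv2.imwrite('pics/d2.png',im[:,:,::-1])
E
```

```text
t 22.1 tcp [ 0.581  -0.1914  0.0062] bay [-0.0739 -0.0654] xyaw deg rel bay -3.5 tilt [ 0.0014 -0.0004 -1.    ] F [0.3455 0.4644 0.2971] gap 0.0427 q [-0.3399  0.5553  0.7761  1.794  -0.4606  0.981  -1.0603]
batten ctr [-0.0168 -0.0629] a -0.144 size [np.float64(0.0406), np.float64(0.3539)] Lend [-0.0333  0.0509] Rend [-0.0002 -0.1767] farL [-0.0165  0.0533]
```

View pics/d2.png

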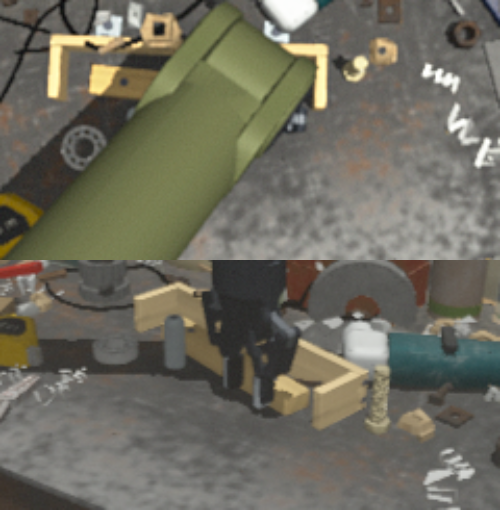

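>>> {"name": "play_rows", "arguments": {"motion": [[0,0.72,0.16,0,0,0,-3.5],[0,-1.5,0,0,0,0,0],[0,-0.5,-2,0,0,0,0],[0,0,-3,0,0,0,0],[0,0,0,0,0,0,0]]}}

```text
time: 22.82
tcp_pos: [0.5702, -0.1388, 0.0055]
orientation: [-3.139, 0.075, -0.0]
wrist_force: [0.2, 0.2, 0.5]
finger_gap: 0.0425
grip_force: 0.0
```

```bash
python3 - <<'E'
from h import *
togo((-.046,-.016),.006,0)
E
```

```text
t 22.82 tcp [ 0.5702 -0.1388  0.0055] bay [-0.0876 -0.0134] xyaw deg rel bay 0.25 tilt [ 0.0001  0.0021 -1.    ] F [0.1789 0.218  0.4753] gap 0.0425 q [-0.4336  0.504   0.7703  1.8565 -0.4276  0.9539 -1.0902]
shift cm [ 4.15  0.27 -0.05] turn z 0.25
```

>>> {"name": "play_rows", "arguments": {"motion": [[0,1.0,0.2,0,0,0,0.3],[0,0.6,0,0,0,0,0],[0,0.6,0,0,0,0,0],[0,0.6,0,0,0,0,0],[0,0.6,0,0,0,0,0],[0,0.5,0,0,0,0,0],[0,0.2,0,0,0,0,0]]}}

```text
time: 23.7
tcp_pos: [0.6108, -0.1464, 0.0054]
orientation: [3.14, -0.089, 0.0]
wrist_force: [-1.8, -0.1, 1.5]
finger_gap: 0.0429
grip_force: 1.2
```

>>> {"name": "play_rows", "arguments": {"motion": [[0,0.1,0,0,0,0,0],[0,0.1,0,0,0,0,0]]}}

```text
time: 23.95
tcp_pos: [0.6123, -0.1468, 0.0055]
orientation: [3.14, -0.09, -0.0]
wrist_force: [-2.1, -1.4, -0.7]
finger_gap: 0.0427
grip_force: 1.0
```

>>> {"name": "play_rows", "arguments": {"motion": [[0,0.1,0,0,0,0,0],[0,0.1,0,0,0,0,0],[0,0,0,0,0,0,0]]}}

```text
time: 24.32
tcp_pos: [0.6123, -0.1468, 0.0054]
orientation: [-3.139, 0.09, 0.007]
wrist_force: [-7.7, 0.9, 3.0]
finger_gap: 0.0428
grip_force: 3.8
```

>>> {"name": "play_rows", "arguments": {"motion": [[0,0.1,0,0,0,0,0],[0,0.1,0,0,0,0,0],[0,0,0,0,0,0,0]]}}

```text
time: 24.7
tcp_pos: [0.6123, -0.1468, 0.0053]
orientation: [-3.138, 0.09, 0.013]
wrist_force: [-13.3, 2.5, 9.7]
finger_gap: 0.0427
grip_force: 6.4
```

Contact with the back board: the force has risen to 13 N. I'll back off and check.

>>> {"name": "play_rows", "arguments": {"motion": [[0,-1,0,0,0,0,0],[0,-3,0,0,0,0,0],[0,-2,0,-5,0,0,0],[0,-4,0,-5,0,0,0],[0,-4,3,-5,0,0,0],[0,0,5,-3,0,0,0],[0,0,5,0,0,0,0],[0,0,5,0,0,0,0],[0,0,5,0,0,0,0],[0,0,0,0,0,0,0]]}}

```text
time: 25.95
tcp_pos: [0.4674, -0.371, 0.1792]
orientation: [3.135, -0.102, 0.002]
wrist_force: [-0.1, -0.2, 0.1]
finger_gap: 0.0426
grip_force: 0.0
```

```bash
python3 - <<'E'
from h import *
tool(); f=grab('top'); W=cloud(f)
print('edge rows: back-board front (z>.035) / batten near edge (.012<z<.03)')
for u in range(245,340,10):
    k=[v for v in range(155,195) if .014<W[v,u,2]<.03]
    print(u,k, (tobay(ray(f,u,max(k)+.5,.022)),tobay(ray(f,u,min(k)-.5,.045 if 0 else .022))) if k else '')
for v in (171,174): 
    k=[u for u in range(229,351) if .014<W[v,u,2]<.03]; print(v,min(k),max(k),tobay(ray(f,min(k)-.5,v,.022)),tobay(ray(f,max(k)+.5,v,.022)))
g=grab('scene'); im=np.vstack([cv2.resize(f['color'][140:265,180:420],(500,260)),cv2.resize(g['color'][150:270,200:440],(500,250))])
cv2.imwrite('pics/d3.png',im[:,:,::-1])
E
```

```text
t 25.95 tcp [ 0.4674 -0.371   0.1792] bay [-0.1781 -0.2507] xyaw deg rel bay -0.74 tilt [ 0.0009 -0.0048 -1.    ] F [-0.0767 -0.2464  0.0638] gap 0.0426 q [-0.2089  0.3636  1.0309  1.6915 -0.3225  1.2681 -0.7463]
edge rows: back-board front (z>.035) / batten near edge (.012<z<.03)
245 [164, 165, 166, 167, 168, 169, 170, 171, 172, 173, 174, 175, 176, 177] (array([-0.0347,  0.1089]), array([-0.0007,  0.1111]))
255 [164, 165, 166, 167, 168, 169, 170, 171, 172, 173, 174, 175, 176, 177] (array([-0.0336,  0.0847]), array([0.0005, 0.0868]))
265 [164, 165, 166, 167, 168, 169, 170, 171, 172, 173, 174, 175, 176, 177, 178] (array([-0.0348,  0.0604]), array([0.0017, 0.0626]))
275 [164, 165, 166, 167, 168, 169, 170, 171, 172, 173, 174, 175, 176, 177, 178] (array([-0.0336,  0.0362]), array([0.0028, 0.0384]))
285 [164, 165, 166, 167, 168, 169, 170, 171, 172, 173, 174, 175, 176, 177, 178] (array([-0.0324,  0.0121]), array([0.004 , 0.0142]))
295 [170, 171, 172, 173, 174, 175, 176, 177, 178, 179] (array([-0.0337, -0.0121]), array([-0.0094, -0.0108]))
305 [171, 172, 173, 174, 175, 176, 177, 178, 179] (array([-0.0325, -0.0362]), array([-0.0107, -0.035 ]))
315 [165, 166, 167, 168, 169, 170, 171, 172, 173, 174, 175, 176, 177, 178, 179] (array([-0.0313, -0.0602]), array([ 0.0051, -0.0584]))
325 [166, 167, 168, 169, 170, 171, 172, 173, 174, 175, 176, 177, 178, 179, 180] (array([-0.0326, -0.0844]), array([ 0.0038, -0.0826]))
335 [166, 167, 168, 169, 170, 171, 172, 173, 174, 175, 176, 177, 178, 179, 180] (array([-0.0314, -0.1084]), array([ 0.005 , -0.1067]))
171 243 350 [-0.0192  0.116 ] [-0.0066 -0.1446]
174 230 350 [-0.0281  0.147 ] [-0.0139 -0.1449]
```

View pics/d3.png

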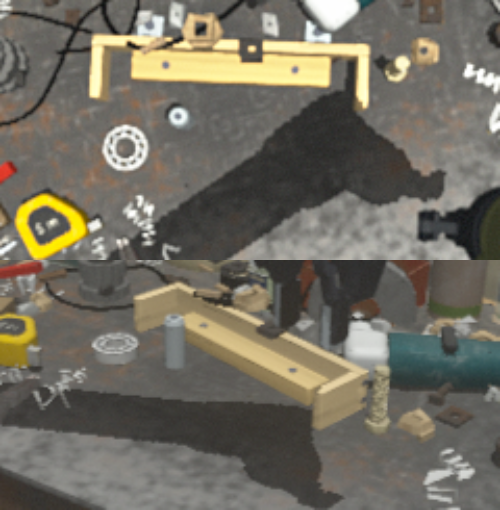

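The picture shows the batten flush along the back board, ends at crop px (131,67) and (330,70), centred between the cheeks. The bystanders haven't moved and the arm is clear.

```bash
python3 -c "
from cell import ctrl
print(ctrl.sign_off())"
```

```text
the job is handed in; nothing more can be done
None
```

The batten lies flush along the back board, roughly centred between the two cheeks and within about 0.02 rad of parallel; the last picture showed no bystander moved, and I handed the job in at about 26 s with the arm clear (no verdict was returned).

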